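Unseal a centrifuge bucket

ROBOT

A 7-joint arm with a two-finger parallel gripper is mounted at the origin on the work surface. World frame = base frame: x ahead of the robot, y to its left, z up, the work surface at z = 0. Lengths are in mm, angles in degrees, forces in N, time in s.
With the tool pointing down it reaches from about 425 to 1025 mm from the base axis. Payload 9.4 kg.
Tool frame: the origin (TCP) lies midway between the tips of the shut fingers; the grasp point (between the pads) lies 19 mm behind it; z points along the fingers, y is the line along which they close (so a half turn about z gives the same grasp; the last joint's range is limited). The gripper opens to 85 mm and grips with 20 to 120 N. Pads are 22 mm wide; open, the fingers measure 114 mm over their backs; the gripper's body (76 mm by 85 mm) begins 54 mm behind the grasp point. The pads swing forward as they close: fully open they stand 13 mm farther back than shut.
Start: joints at [-4.395, 34.337, -0.143, 91.639, 0.103, 54.024, -4.572], TCP at [724.999, -0.009, 191.775] pointing down, gripper open.
Joint ranges: [-147.43, 147.43], [-19.82, 112.94], [-74.19, 73.91], [6.32, 146.72], [-59.91, 239.91], [6.04, 106.73], [-150.56, 150.56]. Speed limits (degrees/s): [127.2, 127.2, 172.46, 172.46, 180, 180, 180].

INTERFACE

Orientations are given as [roll, pitch, yaw] about the fixed x, y, z axes, in that order (R = Rz(yaw) Ry(pitch) Rx(roll)).
In Python, from cell import get_state, grab_frame, job_done gives the robot as it stands. The module is installed in compiled form; this text tells all that it offers.
- The arm moves only by the tool servo_tool, never from a script. Its argument "moves" is a list that holds one entry, the list of rows, each a list of 5 numbers: the opening, from -1 (shut) to 1 (fully open), then the shift along the tool's x, y, z in a scale on which 1.0 is 100 cm, then the turn about the tool's z in fractions of the full range, 1 being 360 degrees. In form: [[[claw, x, y, z, spin], ...]]. A call has exactly 10 rows; each row is the pose to reach, as a shift and turn from the pose commanded when the call began, along the tool's axes at that moment; what a row does not reach only later rows make up. A row lasts 1/10 s, in which the tool goes at most 50 mm and 8.59 degrees, less where a joint would pass 70% of its speed; a pose out of reach is approached as far as the arm can. Shift and turn numbers lie between -1 and 1, and a call with a number outside is refused. A call with a gripper value outside its range is refused whole. The fingers move at their own pace and stop on an object; "force" is the grip in N (left out, the last holds). Time passes only in rows, so rows that repeat a pose let the fingers close, or fill a call up. It gives the time, the measured TCP pose, the force, the opening and the grip force at its end, in the units of the state.
- get_state(): the state, without advancing time (a new reading comes with each control period).
- grab_frame(name): name is "scene" or "side" or "wrist"; returns a dict with "pixels" (420x560x3 uint8, red, green, blue), "K" (3x3 intrinsics, pixels), "distortion" ([k1, k2, p1, p2, k3] as OpenCV has them; the pictures are not rectified), "extrinsics" (4x4, takes a point from world to camera coordinates). Camera axes: x right, y down, z forward; pixel columns grow to the right and rows downward; lengths in mm; the calibration is good to about 2 mm. A picture is of the moment at which its call begins. There is no depth.
- job_done(): hands the job in; it is judged then, once.
The state is a dict: "t": time; "qpos": joint angles; "joint_vel": joint speeds; "joint_torque": joint torques, N m; "tool_pos": TCP position; "eef_rot": TCP orientation; "wrist_force": force on the tool from outside, world axes, zero at the start; "wrist_torque": the same for the moment, N m; "grip_width": opening from 0.0 (shut) to 1.0 (fully open); "finger_force": force on a finger pad.
Only numpy, scipy, OpenCV 4.12 (cv2) and the standard library are available. Lean on these libraries where they do the work, as an engineer would, in place of code of your own. Each camera call takes 0.05 s, during which the arm holds its last target. There are 200 camera calls.

TASK

The centrifuge bucket under the tabbed sealing cap has to be opened. Squeeze the cap's two tabs together and, keeping them squeezed, turn the cap anticlockwise (seen from above) by feel until its bayonet lets go, never forcing it against the lock or the end stop nor pulling while it is still caught; lift the cap straight off and set it down gently, skirt down, flat inside the steel tray. Leave the tube rack, the bottle and the other, open bucket alone.

Things in the scene. Friction and masses are not known exactly. Their poses are not given: they have to be found in the camera images.
- cap: Grey sealing cap on the closed bucket: round, ribbed, 59 mm across, 30 mm high, about 0.14 kg; on top a hub block (18 x 34 x 20 mm) between two rocker tabs. Origin: centre of the skirt's underside, z up along its axis, tabs on the +y and -y sides. Two bayonet lugs inside hold it: until they let go it cannot be lifted. It was closed more or less tightly, which the poses do not show.
- rim (a point): Centre of the closed bucket's rim, 22.5 mm above the cap's origin at the start. A springy seal pushes the cap up off it with about 8 N while the lugs hold, with a light drag in turning. The lugs let go 11 to 77 degrees anticlockwise (from above) of where the cap stands: the push then comes into the hand and the cap rises. 7 degrees later is a hard end stop.
- tab_a (a joint): Hinge of the tab on the cap's +y side: 0 free, 0.17 rad fully squeezed. Above 0.12 its tooth is clear of the lock ridge, which otherwise stops the turn early. It takes 5 N on the thumb plate to start and 10 N to hold it fully squeezed.
- tab_b (a joint): Hinge of the tab on the cap's -y side; same values as tab_a. Closing fingers may drag the tabs down and press the cap some 1 mm onto its seal, so that the hand carries the seal's push; easing up hands it back to the lugs.
- tab_a_grip (a point): Middle of the outer face of tab_a's thumb plate, where a finger presses. The plates are 22 mm wide (along the cap's x), 4 mm thick and stand from 34 to 64 mm above the cap's origin. Free, they lean outward, 56 mm over their tops; fully squeezed they are upright, 45 mm over their outer faces.
- tab_b_grip (a point): The same point on tab_b's thumb plate.
- stand: Heavy fixed bench holder (grey round foot 100 mm across, well 68 mm across, 74 mm high) with the closed aluminium bucket held fast in its rubber-lined well. Origin: centre of the foot's underside; z up. The bucket is upright on the same axis: rim 134 mm up, neck 43 mm across, a flange 60 mm across 90 to 98 mm up.
- spare: The same holder with the other bucket, already open (rim 134 mm up, no cap): to be left alone. Origin: centre of the foot's underside.
- tray: Fixed open steel tray, 150 (x) by 170 (y) mm outside, 16 mm high, walls 3 mm. Origin: centre of its underside.
- tray_in (a point): Centre of the tray's inner floor.
- rack: Bystander: blue plastic rack (85 x 190 mm, 54 mm high) with seven capped tubes, 89 mm high in all, loose on the bench. Origin: centre of its underside.
- bottle: Bystander: amber reagent bottle, 68 mm across, 125 mm high, loose on the bench. Origin: centre of its underside.
Things that resemble listed ones, but are neither listed nor needed, are in the scene too. Leave any orange look-alike of the cap alone. Leave any purple look-alike of the stand alone.

How it is judged:
By the outcome, as a careful person would: the job done as asked, in the order asked, and still so for the second after the job is handed in, with the robot touching nothing.
It also fails if it takes over 72 s, if anything falls off the work surface, if the arm or the gripper's body presses on something with over 40 N, if the wrist force passes 120 N, or if a joint passes its speed limit or range.

## Working session

There is one attempt and no reset: what is moved stays moved. The work goes in short steps, Python scripts to look and compute and a tool call to move; the robot and the scene stay as the last step left them, time stands still between calls to the robot, and variables do not carry over. Pictures are saved under pics/ and viewed, at most 10 in all, crops included, and the job is handed in when it is done.

Besides the shell and the picture viewer there is one more tool, called after "Request:" by a JSON object that holds its "op" and its "data", one argument or row to a line. servo_tool: Moves the arm, as the interface text tells. Its arguments: {"type":"object","properties":{"moves":{"type":"array"},"force":{"type":"number"}},"required":["moves"]}

```bash
mkdir -p pics
python3 - <<'E'
from cell import *
import cv2,pickle,numpy as np
F={n:grab_frame(n) for n in("scene","side","wrist")}
pickle.dump(F,open("f0.pkl","wb"))
for n in("scene","side"):cv2.imwrite(f"pics/{n}0.png",F[n]["pixels"][:,:,::-1])
s=get_state();print(s)
E
```

```text
{'t': 0.15, 'qpos': array([-4.39552626, 34.37649625, -0.14351477, 91.67075522,  0.10462103,
       54.02465026, -4.57144217]), 'joint_vel': array([ 0.0313602 , -0.14777282, -0.00901824, -0.09257403, -0.05318318,
        0.07116859,  0.02440589]), 'joint_torque': array([ 2.03994307e-03, -7.76993966e+01,  1.56661626e+00, -2.58236039e+01,
        1.25704729e-02,  6.78423472e-03, -1.49589243e-05]), 'tool_pos': array([ 7.24586707e+02, -3.38324951e-02,  1.91082108e+02]), 'eef_rot': array([-1.79928736e+02,  9.26651132e-03,  9.00041013e+01]), 'wrist_force': array([ 0.05835774, -0.76901431, -0.10150848]), 'wrist_torque': array([0.01842132, 0.02764493, 0.04087521]), 'finger_force': 0.0, 'grip_width': 0.9970457177585741}
```

View pics/scene0.png

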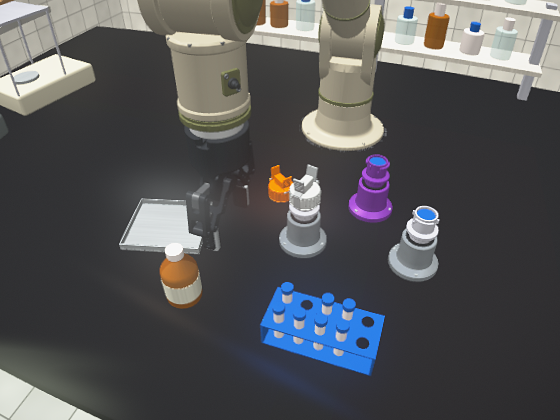

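View pics/side0.png

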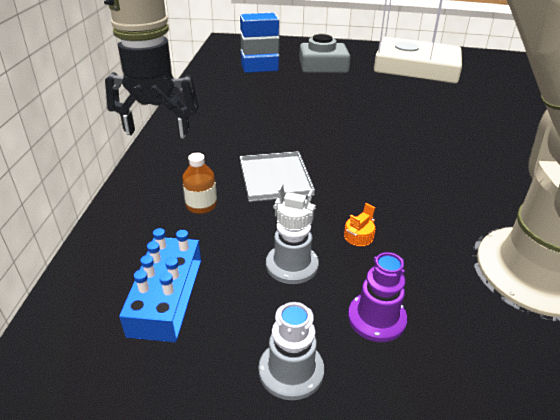

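The scene view shows three candidates. The closed grey stand with its grey cap is at scene (303,215) and side (294,215). The open grey spare is at scene (415,240) and side (293,345). The purple look-alike is at scene (373,190). An orange cap look-alike lies at scene (280,185). Only the first has a grey cap, so it is the one to open; I'll confirm it in a crop.

```bash
cat > h.py <<'E'
import numpy as np,cv2
def ray(f,p):
    u=cv2.undistortPoints(np.array([[p]],float),f["K"],np.array(f["distortion"],float))[0,0]
    E=f["extrinsics"];R=E[:3,:3];c=-R.T@E[:3,3];d=R.T@np.array([u[0],u[1],1.]);return c,d/np.linalg.norm(d)
def plane(f,p,z):
    c,d=ray(f,p);return c+d*(z-c[2])/d[2]
def tri(fs,ps):
    A=0;b=0;L=[ray(f,p) for f,p in zip(fs,ps)]
    for c,d in L:
        M=np.eye(3)-np.outer(d,d);A=A+M;b=b+M@c
    x=np.linalg.solve(A,b);return x,[np.linalg.norm(np.cross(x-c,d)) for c,d in L]
def proj(f,X):
    E=f["extrinsics"];return cv2.projectPoints(np.array(X,float).reshape(-1,1,3),cv2.Rodrigues(E[:3,:3])[0],E[:3,3],f["K"],np.array(f["distortion"],float))[0][:,0]
E
python3 - <<'E'
from h import *
import pickle
F=pickle.load(open("f0.pkl","rb"));s,d,w=F["scene"],F["side"],F["wrist"]
print("cap",tri([s,d],[(305,190),(295,213)]))
print("foot",plane(s,(303,240),0),plane(d,(292,265),0))
print("traycorners scene",[plane(s,p,16)[:2].round() for p in[(140,201),(203,203),(122,248)]])
print("traycorners side",[plane(d,p,16)[:2].round() for p in[(240,155),(302,152),(312,193),(247,197)]])
for n,f in F.items():
    E=f["extrinsics"];print(n,(-E[:3,:3].T@E[:3,3]).round(),E[2,:3].round(2),f["K"][0,0])
a=cv2.resize(s["pixels"][150:260,245:345],(400,440),interpolation=3);b=cv2.resize(d["pixels"][170:280,245:345],(400,440),interpolation=3)
cv2.imwrite("pics/crop1.png",np.hstack([a,b])[:,:,::-1])
cv2.imwrite("pics/wr0.png",w["pixels"][:,:,::-1])
E
```

```text
cap (array([478.17262182,  38.39853494, 128.5508429 ]), [np.float64(2.7053055849216325), np.float64(2.7053055849215712)])
foot [482.96937198  38.9969993    0.        ] [480.38639332  40.01456804   0.        ]
traycorners scene [array([ 510., -349.]), array([ 465., -207.]), array([ 651., -297.])]
traycorners side [array([ 640., -316.]), array([ 486., -351.]), array([ 453., -176.]), array([ 595., -143.])]
scene [1118.  228.  663.] [-0.71 -0.27 -0.65] 440.535378986078
side [451. 678. 633.] [ 0.06 -0.79 -0.61] 468.3114844189853
wrist [725.  74. 373.] [-0.   -0.29 -0.96] 308.40355321068574
```

View pics/crop1.png

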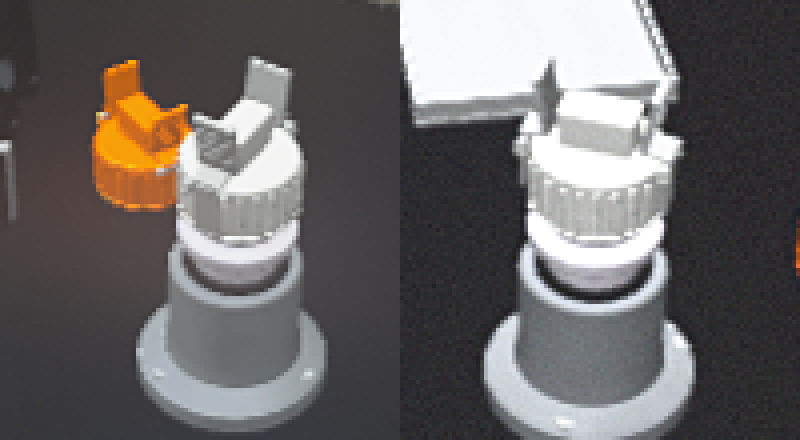

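View pics/wr0.png

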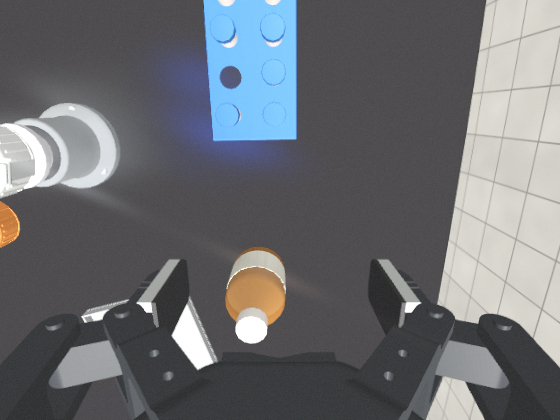

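The crop confirms it: grey cap with hub and two thumb plates on the grey closed stand, at about (480, 39). The orange cap stands behind it on the bench. I'll move the wrist camera above it, rising on the way.

Request:
{"op": "servo_tool", "data": {
  "moves": [
    [[1, 0.004, -0.01, -0.04, 0], [1, 0.01, -0.04, -0.06, 0], [1, 0.016, -0.08, -0.06, 0], [1, 0.022, -0.12, -0.06, 0], [1, 0.028, -0.16, -0.06, 0], [1, 0.034, -0.195, -0.06, 0], [1, 0.04, -0.225, -0.06, 0], [1, 0.044, -0.24, -0.06, 0], [1, 0.044, -0.245, -0.06, 0], [1, 0.044, -0.245, -0.06, 0]]
  ]
}}

```text
t: 1.15
tool_pos: [480.5, 44.0, 252.0]
eef_rot: [180.0, 0.0, 90.0]
wrist_force: [0.2, 0.0, -0.4]
grip_width: 1.0
finger_force: 0.0
```

Run:
```python
from cell import *
from h import *
import pickle
f=grab_frame("wrist");pickle.dump(f,open("w1.pkl","wb"))
s=get_state();print(s["t"],s["tool_pos"],s["eef_rot"],s["qpos"])
cv2.imwrite("pics/w1.png",cv2.resize(f["pixels"],(800,600),interpolation=3)[:,:,::-1])
print(proj(f,[[480,39,141],[480,39,0]]))
```

```text
1.2 [481.16817759  43.89066581 251.94604951] [ 1.79942176e+02 -1.37477780e-03  8.99907235e+01] [-10.42238749  13.43131539  -1.88656798 118.33151029   0.60251302
  48.18896779 -12.66791853]
[[277.0992969  197.3029176 ]
 [277.36301722 171.63484851]]
```

View pics/w1.png

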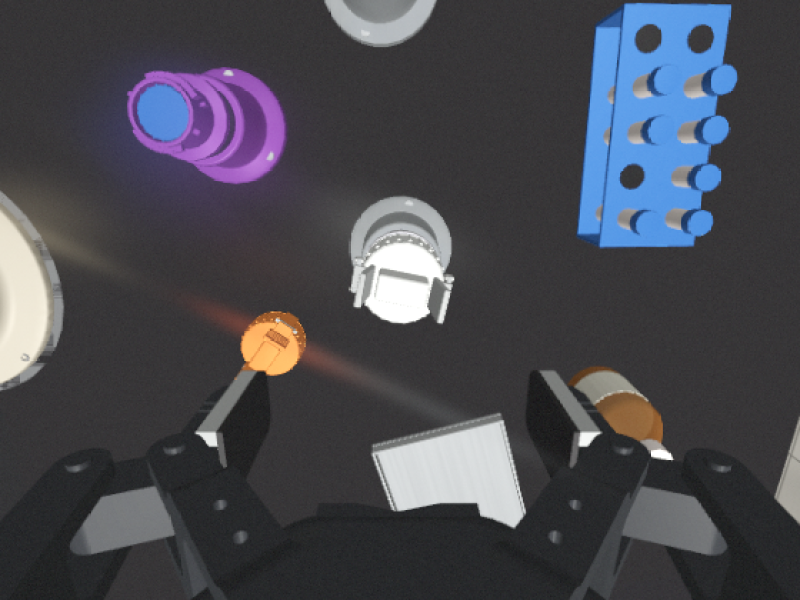

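The view from above shows the cap at (403,283) of the enlarged picture, with plates left and right at about (365,290) and (440,292). The tray is at (450,460). I'll enlarge the cap for its axis.

Run:
```python
from h import *
import pickle
f=pickle.load(open("w1.pkl","rb"))
c=f["pixels"][130:240,232:332]
g=cv2.convertScaleAbs(c,alpha=0.8)
cv2.imwrite("pics/w1c.png",cv2.resize(g,(545,600),interpolation=2)[:,:,::-1])
```

```text
(no output)
```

View pics/w1c.png

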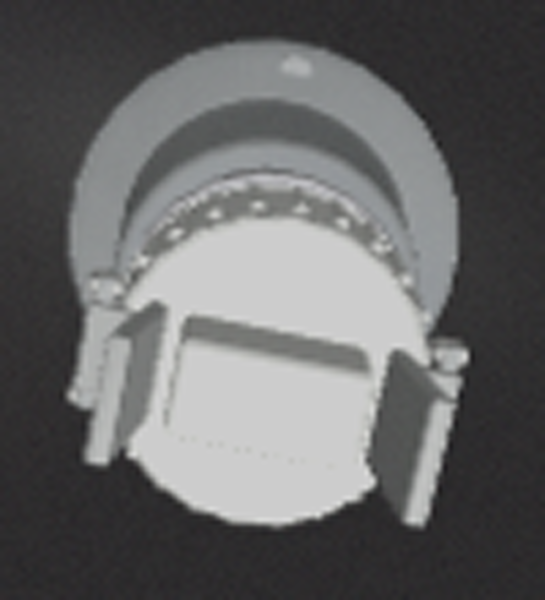

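Run:
```python
from h import *
import pickle
f=pickle.load(open("w1.pkl","rb"));F=pickle.load(open("f0.pkl","rb"))
P=lambda u,v,z:plane(f,(232+u/5.45,130+v/5.45),z)[:2]
ang=lambda a:np.degrees(np.arctan2(a[1],a[0]))
L=[P(*p,174.5) for p in[(108,335),(130,335),(110,462),(85,460)]];R=[P(*p,174.5) for p in[(440,375),(460,377),(427,525),(403,521)]]
l,r=np.mean(L,0),np.mean(R,0)
print("plates",l,r,"mid",(l+r)/2,"sep",np.linalg.norm(r-l),"ang",ang(r-l))
for Q in(L,R):print("len",np.linalg.norm(Q[1]-Q[2]),"dir+90",ang(Q[1]-Q[2])-90,ang(Q[0]-Q[3])-90)
h=[P(*p,161.5) for p in[(183,345),(368,375)]];print("hub",h,np.linalg.norm(h[1]-h[0]),ang(h[1]-h[0]))
print("disc",P(122,330,141.5),P(435,330,141.5),P(270,525,141.5),P(270,215,141.5))
print("foot l/r",P(68,225,6),P(460,235,6),P(264,40,6))
# tray corners in wrist (800-scale)
T=lambda u,v,z:plane(f,(u*.7,v*.7),z)[:2]
print("tray",[T(*p,16).round(1) for p in[(373,451),(501,416),(525,520)]])
```

```text
plates [457.96102709  42.65854924] [510.35349725  33.93925075] mid [484.15726217  38.29889999] sep 53.11305956184884 ang -9.448723488229659
len 21.564068410807437 dir+90 -9.826302550992324 -11.461748373880695
len 25.643576577294613 dir+90 -10.139161768446996 -11.954373655409569
hub [array([469.56030173,  48.25890699]), array([500.59882972,  43.07613753])] 31.468258908154404 -9.479709883075284
disc [457.8454895  45.9424309] [513.8837276  45.9727933] [484.47714551   8.79540793] [484.25944921  66.70713504]
foot l/r [433.90101858  40.57567511] [534.86061577  38.0324194 ] [484.20008371  87.23959568]
tray [array([ 454.1, -189.4]), array([ 593.7, -145. ]), array([ 632.8, -286.6])]
```

Tab line is at -10° and the cap axis at (484, 38); the plate spacing, disc and foot centres all agree. I'll align and descend to TCP z = 143.

The manual's scale: turns go in shares of 360 degrees. Converting my numbers, 10 degrees / 360 = 0.0278.

Request:
{"op": "servo_tool", "data": {
  "moves": [
    [[1, -0.006, 0.004, 0, 0.0139], [1, -0.006, 0.004, 0.01, 0.0278], [1, -0.006, 0.004, 0.03, 0.0278], [1, -0.006, 0.004, 0.05, 0.0278], [1, -0.006, 0.004, 0.07, 0.0278], [1, -0.006, 0.004, 0.088, 0.0278], [1, -0.006, 0.004, 0.1, 0.0278], [1, -0.006, 0.004, 0.106, 0.0278], [1, -0.006, 0.004, 0.109, 0.0278], [1, -0.006, 0.004, 0.109, 0.0278]]
  ],
  "force": 30
}}

```text
t: 2.2
tool_pos: [484.5, 37.9, 142.6]
eef_rot: [-180.0, 0.0, 80.0]
wrist_force: [0.5, -0.3, 1.8]
grip_width: 0.999
finger_force: 0.0
```

Run:
```python
from cell import *
from h import *
f=grab_frame("wrist")
s=get_state();print(s["t"],s["tool_pos"],s["eef_rot"],s["qpos"],s["wrist_force"],s["wrist_torque"])
cv2.imwrite("pics/w2.png",cv2.resize(f["pixels"][140:380,100:460],(800,533),interpolation=2)[:,:,::-1])
```

```text
2.25 [484.55321271  37.90899858 142.94364998] [ 1.79978018e+02 -1.84663189e-03  7.99879306e+01] [-1.10892437e+01  2.22726845e+01 -1.09943016e-01  1.25259274e+02
  8.92770864e-02  3.24469483e+01 -2.12783771e+01] [ 0.19754069  0.91662    -0.02923759] [-0.00330714  0.00591214 -0.01390087]
```

View pics/w2.png

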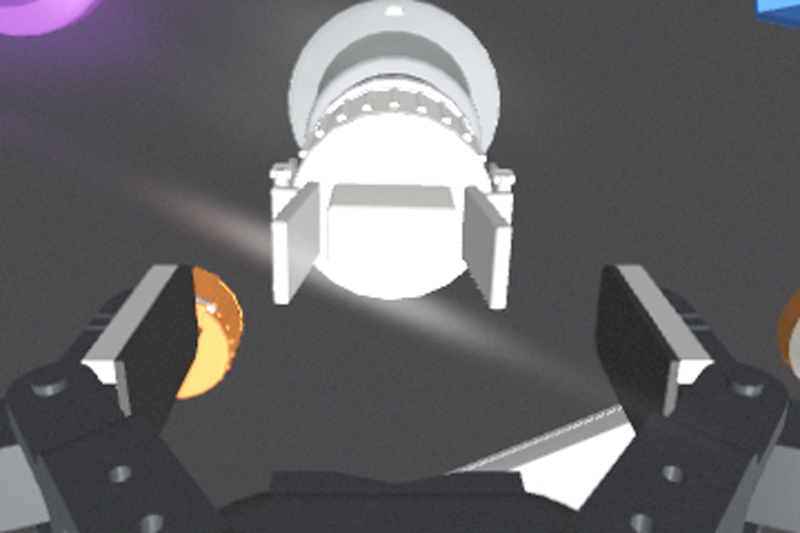

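Run:
```python
from cell import *
from h import *
f=grab_frame("wrist");E=f["extrinsics"]
print((-E[:3,:3].T@E[:3,3]).round(1),E[2,:3].round(3),E[0,:3].round(3))
a=np.radians(-10);u=np.array([np.cos(a),np.sin(a),0]);v=np.array([-u[1],u[0],0]);c=np.array([484.3,38,0])
q=lambda y,x,z:((proj(f,[c+u*y+v*x+[0,0,z]])[0]-[100,140])*2.222).round()
print("plates top corners",[q(s*28,x,174.5) for s in(-1,1) for x in(11,-11)])
print("disc far/near",q(0,29.5,141.5),q(0,-29.5,141.5))
print("pads tip z156",[q(s*42.5,x,156) for s in(-1,1) for x in(11,-11)])
print("pads tip z143",[q(s*42.5,x,143) for s in(-1,1) for x in(11,-11)])
```

```text
[497.6 110.4 325. ] [-0.049 -0.283 -0.958] [ 0.985 -0.173  0.001]
plates top corners [array([275., 218.]), array([280., 301.]), array([511., 218.]), array([507., 301.])]
disc far/near [394. 110.] [394. 301.]
pads tip z156 [array([232., 191.]), array([238., 267.]), array([555., 191.]), array([550., 267.])]
pads tip z143 [array([242., 175.]), array([247., 247.]), array([545., 175.]), array([540., 247.])]
```

Run:
```python
from cell import *
from h import *
f=grab_frame("wrist")
a=np.radians(-10);u=np.array([np.cos(a),np.sin(a),0]);v=np.array([-u[1],u[0],0]);c=np.array([484.5,37.9,0])
for p in[(195,265),(150,265),(127,360),(82,360),(600,265),(640,265),(665,360),(715,360)]:
  o,d=ray(f,(100+p[0]/2.222,140+p[1]/2.222))
  for w in(42.5,57):
    s=-w if p[0]<394 else w
    t=(s-(o-c)@u)/(d@u);X=o+t*d;print(p,w,"x",((X-c)@v).round(1),"z",X[2].round(1),end=" | ")
  print()
```

```text
(195, 265) 42.5 x 7.8 z 192.8 | (195, 265) 57 x -14.5 z 147.9 | 
(150, 265) 42.5 x 19.9 z 217.2 | (150, 265) 57 x 1.7 z 180.6 | 
(127, 360) 42.5 x 10.1 z 231.2 | (127, 360) 57 x -11.4 z 199.3 | 
(82, 360) 42.5 x 19.3 z 244.8 | (82, 360) 57 x 0.9 z 217.6 | 
(600, 265) 42.5 x 10.0 z 197.2 | (600, 265) 57 x -11.8 z 153.3 | 
(640, 265) 42.5 x 20.5 z 218.3 | (640, 265) 57 x 2.2 z 181.6 | 
(665, 360) 42.5 x 11.3 z 232.8 | (665, 360) 57 x -10.2 z 201.1 | 
(715, 360) 42.5 x 21.1 z 247.5 | (715, 360) 57 x 3.0 z 220.8 |
```

Run:
```python
from h import *
import pickle
f=pickle.load(open("f0.pkl","rb"))["side"]
for p in[(183,135),(128,133),(183,119),(126,116)]:
  o,d=ray(f,p);print(p,(o-d*o[1]/d[1]).round(1))
print(proj(f,[[725,0,191]]))
from cell import *
fs=grab_frame("side");fc=grab_frame("scene");import cv2
P=proj(fs,[[484,38,160]])[0].astype(int);Q=proj(fc,[[484,38,160]])[0].astype(int);print(P,Q)
cr=lambda f,p:cv2.resize(f["pixels"][p[1]-60:p[1]+60,p[0]-40:p[0]+40],(400,600),interpolation=2)
cv2.imwrite("pics/c3.png",np.hstack([cr(fs,P),cr(fc,Q)])[:,:,::-1])
```

```text
(183, 135) [676.3   0.  244.6]
(128, 133) [773.8   0.  242.3]
(183, 119) [673.1   0.  274.9]
(126, 116) [771.6   0.  274.7]
[[159.39620522 160.12632924]]
[293 196] [304 180]
```

View pics/c3.png

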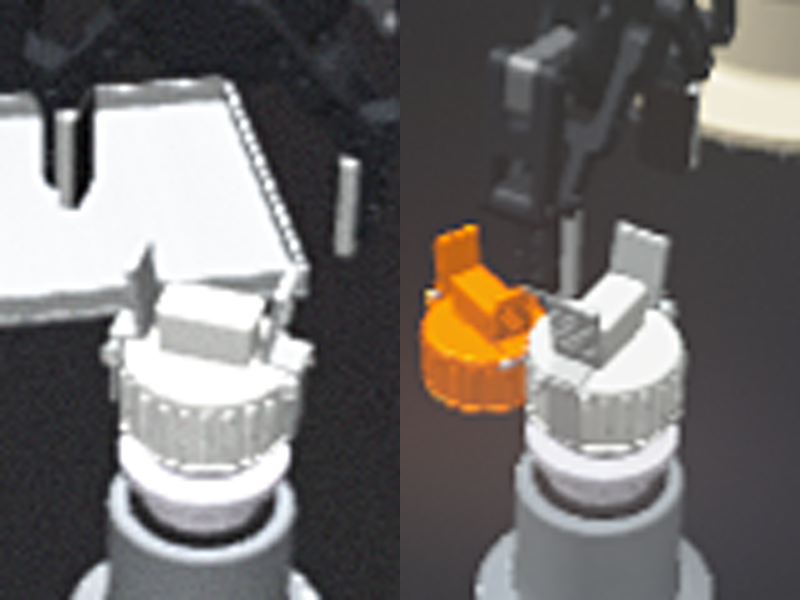

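The crop shows the pads well above the plates: the tips stand about 50 mm above the reported TCP, and three views agree on this. I'll trust the pictures. I'll close part-way here, where the fingers are clear of the plates, to measure the tip height near grasp width.

Request:
{"op": "servo_tool", "data": {
  "moves": [
    [[0.4, 0, 0, 0, 0], [0.4, 0, 0, 0, 0], [0.4, 0, 0, 0, 0], [0.4, 0, 0, 0, 0], [0.4, 0, 0, 0, 0], [0.4, 0, 0, 0, 0], [0.4, 0, 0, 0, 0], [0.4, 0, 0, 0, 0], [0.4, 0, 0, 0, 0], [0.4, 0, 0, 0, 0]]
  ]
}}

```text
t: 3.45
tool_pos: [484.0, 38.0, 142.8]
eef_rot: [-180.0, 0.0, 80.0]
wrist_force: [0.1, 0.1, -0.2]
grip_width: 0.697
finger_force: 0.0
```

Run:
```python
from cell import *
from h import *
fs=grab_frame("side");fw=grab_frame("wrist");s=get_state();print(s["tool_pos"],s["grip_width"])
g=cv2.cvtColor(fs["pixels"],cv2.COLOR_RGB2GRAY)
cv2.imwrite("pics/c4.png",np.hstack([cv2.resize(fs["pixels"][136:216,253:333],(390,390),interpolation=2),cv2.resize(fw["pixels"][140:360,170:390],(390,390),interpolation=2)])[:,:,::-1])
print(g[150:200:2,300:332:1])
```

```text
[483.99465181  37.98491061 142.7663729 ] 0.7015694817473677
[[ 36  29  30  35  30  35  34  43  38  40  39  31  44  61  76  72  49  39
   40  38  40  43  45  38  40  42  39  42  47  38  39  34]
 [ 30  32  36  33  37  33  32  32  35  28  30  30  37  43  61  66  47  39
   40  35  42  36  47  46  42  42  45  36  44  37  30  41]
 [107  39  40  43  46  40  32  32  44  56  49  33  35  33  40  36  38  41
   38  39  35  35  41  40  42  43  42  41  32  33  34  42]
 [226  78  39  43  41  44  36  33  33  35  38  34  42  31  37  36  38  34
   38  32  37  37  41  44  38  41  40  41  37  42  36  25]
 [239 186  58  35  39  45  46  39  35  35  36  44  35  34  34  38  33  34
   35  29  35  32  38  41  46  52  45  42  26  33  31  32]
 [126 252 208  62  34  40  46  46  41  34  26  27  32  32  28  32  33  37
   53  65  75  67  78  68  75  75  59  44  40  39  30  36]
 [202 160 212 148  50  36  44  44  43  47  37  40  38  34  37  34  36  35
   38  56  66  74  76  74  75  68  48  30  29  42  30  38]
 [238 162 197 200 112  37  36  48  40  46  41  44  40  37  33  32  42  33
   36  41  36  43  40  35  40  31  
[... 1585 characters left out ...]
4  39  45  44  41  42  40  48  45]
 [255 255 255 248 233 212 197 185 183 185 250 255 198 129 106  68  51  39
   43  45  36  41  40  42  41  39  43  44  40  43  42  41]
 [137 131 138 138 132 139 134 131 151 255 255 236 164 138  82  40  41  47
   45  47  37  41  45  45  43  47  43  40  49  48  45  47]
 [203 189 179 170 169 173 167 184 255 255 239 168 164 164 101  40  43  41
   45  45  41  44  41  45  44  42  45  34  42  37  41  43]
 [255 255 255 255 255 248  98  92 160 178 181 118  49  46  45  39  35  44
   41  37  41  42  37  40  36  41  37  46  41  42  44  43]
 [255 255 255 255 255 159  67 114 141 184 164  91  38  37  41  37  42  45
   40  41  43  39  40  46  46  51  43  41  40  38  46  40]]
```

View pics/c4.png

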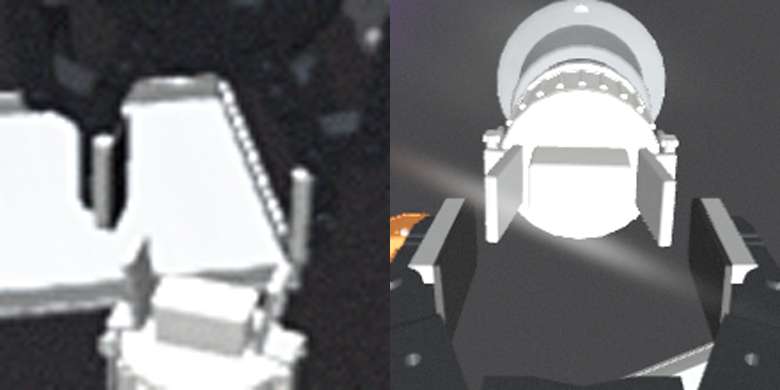

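Run:
```python
from cell import *
from h import *
f=grab_frame("side");w=grab_frame("wrist")
a=np.radians(-10);u=np.array([np.cos(a),np.sin(a),0]);v=np.array([-u[1],u[0],0]);c=np.array([484.,38,0])
def hit(f,p,n,k):
  o,d=ray(f,p);X=o+(k-(o-c)@n)/(d@n)*d;return ((X-c)@u).round(1),((X-c)@v).round(1),X[2].round(1)
for p in[(314.2,189.5),(314.2,170.5),(274.5,182.2),(274.5,163.5)]:print("side v=11",hit(f,p,v,11))
s=220/390
for p in[(478-390,200),(693-390,200),(435-390,268),(735-390,268)]:print("wrist v=11",hit(w,(170+p[0]*s,140+p[1]*s),v,11))
```

```text
side v=11 (np.float64(-37.3), np.float64(11.0), np.float64(190.5))
side v=11 (np.float64(-35.1), np.float64(11.0), np.float64(226.9))
side v=11 (np.float64(29.9), np.float64(11.0), np.float64(191.2))
side v=11 (np.float64(30.3), np.float64(11.0), np.float64(227.7))
wrist v=11 (np.float64(-27.2), np.float64(11.0), np.float64(192.2))
wrist v=11 (np.float64(30.0), np.float64(11.0), np.float64(192.1))
wrist v=11 (np.float64(-30.2), np.float64(11.0), np.float64(225.1))
wrist v=11 (np.float64(32.4), np.float64(11.0), np.float64(225.1))
```

Tips sit about 48 mm above the reported TCP at 60 mm opening; the side and wrist views agree, and the pad length of 36 mm fits. Reopening and going down 42 mm should leave the tips just above the cap's top at squeeze width.

Request:
{"op": "servo_tool", "data": {
  "moves": [
    [[0.85, 0, 0, 0, 0], [0.85, 0, 0, 0, 0], [0.85, 0, 0, 0, 0], [0.85, 0, 0, 0.006, 0], [0.85, 0, 0, 0.016, 0], [0.85, 0, 0, 0.026, 0], [0.85, 0, 0, 0.034, 0], [0.85, 0, 0, 0.04, 0], [0.85, 0, 0, 0.042, 0], [0.85, 0, 0, 0.042, 0]]
  ]
}}

```text
t: 4.65
tool_pos: [483.8, 38.0, 100.4]
eef_rot: [-180.0, 0.0, 80.0]
wrist_force: [-1.5, 0.5, -0.4]
grip_width: 0.922
finger_force: 0.0
```

Request:
{"op": "servo_tool", "data": {
  "moves": [
    [[0.4, 0, 0, 0, 0], [0.35, 0, 0, 0, 0], [0.3, 0, 0, 0, 0], [0.25, 0, 0, 0, 0], [0.2, 0, 0, 0, 0], [0.15, 0, 0, 0, 0], [0.1, 0, 0, 0, 0], [0.05, 0, 0, 0, 0], [-0.1, 0, 0, 0, 0], [-0.2, 0, 0, 0, 0]]
  ],
  "force": 30
}}

```text
t: 5.65
tool_pos: [483.7, 38.0, 101.2]
eef_rot: [-180.0, -0.0, 80.0]
wrist_force: [-2.6, 0.3, 8.1]
grip_width: 0.514
finger_force: 33.8
```

```bash
cat > st.py <<'E'
from cell import *
s=get_state();print(round(s["t"],2),s["tool_pos"].round(2),s["eef_rot"].round(2),"F",s["wrist_force"].round(2),"T",s["wrist_torque"].round(3),"w",round(s["grip_width"]*85,1),"ff",round(s["finger_force"],1),"q7",s["qpos"][6].round(1))
E
python3 st.py
```

```text
5.65 [483.72  38.04 101.18] [-179.99   -0.     80.  ] F [-2.63  0.3   8.12] T [ 0.164  0.761 -0.032] w 43.7 ff 33.8 q7 -21.4
```

Squeezed: 43.7 mm, full grip. The hand carries the seal's 8 N, so I'll ease up until it goes back to the lugs.

Request:
{"op": "servo_tool", "data": {
  "moves": [
    [[-0.2, 0, 0, 0, 0], [-0.2, 0, 0, -0.0002, 0], [-0.2, 0, 0, -0.0004, 0], [-0.2, 0, 0, -0.0006, 0], [-0.2, 0, 0, -0.0008, 0], [-0.2, 0, 0, -0.0008, 0], [-0.2, 0, 0, -0.0008, 0], [-0.2, 0, 0, -0.0008, 0], [-0.2, 0, 0, -0.0008, 0], [-0.2, 0, 0, -0.0008, 0]]
  ]
}}

```text
t: 6.65
tool_pos: [483.7, 38.1, 101.9]
eef_rot: [-180.0, -0.0, 80.0]
wrist_force: [-3.2, 0.2, 6.3]
grip_width: 0.515
finger_force: 33.8
```

```bash
python3 st.py
```

```text
6.65 [483.74  38.07 101.9 ] [-179.99   -0.     80.01] F [-3.18  0.17  6.26] T [ 0.06   0.678 -0.043] w 43.8 ff 33.8 q7 -21.4
```

Request:
{"op": "servo_tool", "data": {
  "moves": [
    [[-0.2, 0, -0.0002, -0.0001, 0], [-0.2, 0, -0.0004, -0.0002, 0], [-0.2, 0, -0.0004, -0.0003, 0], [-0.2, 0, -0.0004, -0.0004, 0], [-0.2, 0, -0.0004, -0.0004, 0], [-0.2, 0, -0.0004, -0.0004, 0], [-0.2, 0, -0.0004, -0.0004, 0], [-0.2, 0, -0.0004, -0.0004, 0], [-0.2, 0, -0.0004, -0.0004, 0], [-0.2, 0, -0.0004, -0.0004, 0]]
  ]
}}

```text
t: 7.65
tool_pos: [483.6, 38.1, 102.0]
eef_rot: [180.0, 0.0, 80.0]
wrist_force: [-1.1, 0.1, 4.4]
grip_width: 0.516
finger_force: 33.7
```

```bash
python3 st.py
```

```text
7.65 [483.65  38.06 101.99] [180.   0.  80.] F [-1.1  0.1  4.4] T [ 0.038  0.3   -0.021] w 43.8 ff 33.7 q7 -21.4
```

Request:
{"op": "servo_tool", "data": {
  "moves": [
    [[-0.2, 0, -0.0001, -0.0001, 0], [-0.2, 0, -0.0002, -0.0002, 0], [-0.2, 0, -0.0002, -0.0003, 0], [-0.2, 0, -0.0002, -0.0004, 0], [-0.2, 0, -0.0002, -0.0005, 0], [-0.2, 0, -0.0002, -0.0006, 0], [-0.2, 0, -0.0002, -0.0006, 0], [-0.2, 0, -0.0002, -0.0006, 0], [-0.2, 0, -0.0002, -0.0006, 0], [-0.2, 0, -0.0002, -0.0006, 0]]
  ]
}}

```text
t: 8.65
tool_pos: [483.5, 38.1, 102.5]
eef_rot: [180.0, -0.0, 80.0]
wrist_force: [1.4, 0.2, -5.9]
grip_width: 0.516
finger_force: 33.5
```

```bash
python3 st.py
```

```text
8.65 [483.55  38.09 102.52] [179.99  -0.    80.  ] F [ 1.45  0.21 -5.89] T [ 0.067 -0.567 -0.051] w 43.9 ff 33.5 q7 -21.4
```

Slightly past: the lugs now bear. Back down 0.3 mm.

In the tool's units: -2 degrees / 360 = -0.0056.

Request:
{"op": "servo_tool", "data": {
  "moves": [
    [[-0.2, 0, 0, 0.0002, 0], [-0.2, 0, 0, 0.0003, 0], [-0.2, 0, 0, 0.0003, 0], [-0.2, 0, 0, 0.0003, 0], [-0.2, 0, 0, 0.0003, 0], [-0.2, 0, 0, 0.0003, -0.0014], [-0.2, 0, 0, 0.0003, -0.0028], [-0.2, 0, 0, 0.0003, -0.0042], [-0.2, 0, 0, 0.0003, -0.0056], [-0.2, 0, 0, 0.0003, -0.0056]]
  ]
}}

```text
t: 9.65
tool_pos: [483.4, 38.1, 102.4]
eef_rot: [180.0, -0.0, 82.0]
wrist_force: [2.4, 0.5, -0.4]
grip_width: 0.516
finger_force: 33.9
```

```bash
python3 st.py
```

```text
9.65 [483.4   38.09 102.35] [180.    -0.    82.03] F [ 2.45  0.54 -0.4 ] T [-0.013 -0.392 -0.121] w 43.9 ff 33.9 q7 -20.0
```

In the tool's units: -6 degrees / 360 = -0.0167.

Request:
{"op": "servo_tool", "data": {
  "moves": [
    [[-0.2, 0, 0.0001, 0, -0.0014], [-0.2, 0, 0.0003, 0, -0.0028], [-0.2, 0, 0.0003, 0, -0.0056], [-0.2, 0, 0.0003, 0, -0.0083], [-0.2, 0, 0.0003, 0, -0.0111], [-0.2, 0, 0.0003, 0, -0.0139], [-0.2, 0, 0.0003, 0, -0.0167], [-0.2, 0, 0.0003, 0, -0.0167], [-0.2, 0, 0.0003, 0, -0.0167], [-0.2, 0, 0.0003, 0, -0.0167]]
  ]
}}

```text
t: 10.65
tool_pos: [483.7, 38.0, 102.4]
eef_rot: [180.0, 0.0, 88.0]
wrist_force: [-0.3, 0.5, 4.5]
grip_width: 0.516
finger_force: 33.8
```

```bash
python3 st.py
```

```text
10.65 [483.71  38.01 102.35] [180.     0.    88.02] F [-0.32  0.47  4.5 ] T [-0.043  0.109 -0.042] w 43.9 ff 33.8 q7 -15.9
```

In the tool's units: -4 degrees / 360 = -0.0111.

Request:
{"op": "servo_tool", "data": {
  "moves": [
    [[-0.2, 0, 0, -0.0001, 0], [-0.2, 0, 0, -0.0002, 0], [-0.2, 0, 0, -0.0002, -0.0014], [-0.2, 0, 0, -0.0002, -0.0028], [-0.2, 0, 0, -0.0002, -0.0056], [-0.2, 0, 0, -0.0002, -0.0083], [-0.2, 0, 0, -0.0002, -0.0111], [-0.2, 0, 0, -0.0002, -0.0111], [-0.2, 0, 0, -0.0002, -0.0111], [-0.2, 0, 0, -0.0002, -0.0111]]
  ]
}}

```text
t: 11.65
tool_pos: [483.8, 38.1, 102.5]
eef_rot: [180.0, 0.0, 92.0]
wrist_force: [0.5, -0.1, 5.1]
grip_width: 0.518
finger_force: 33.9
```

```bash
python3 st.py
```

```text
11.65 [483.78  38.07 102.53] [179.99   0.    92.03] F [ 0.48 -0.13  5.14] T [-0.037  0.066 -0.052] w 44.0 ff 33.9 q7 -13.1
```

Checking whether the 5 N is the seal being carried by the hand or a release, by easing up 0.3 mm with no turn.

Request:
{"op": "servo_tool", "data": {
  "moves": [
    [[-0.2, 0, 0, -0.0001, 0], [-0.2, 0, 0, -0.0002, 0], [-0.2, 0, 0, -0.0003, 0], [-0.2, 0, 0, -0.0003, 0], [-0.2, 0, 0, -0.0003, 0], [-0.2, 0, 0, -0.0003, 0], [-0.2, 0, 0, -0.0003, 0], [-0.2, 0, 0, -0.0003, 0], [-0.2, 0, 0, -0.0003, 0], [-0.2, 0, 0, -0.0003, 0]]
  ]
}}

```text
t: 12.65
tool_pos: [483.8, 38.0, 102.8]
eef_rot: [180.0, 0.0, 92.0]
wrist_force: [-0.1, 0.1, 3.9]
grip_width: 0.521
finger_force: 33.8
```

```bash
python3 st.py
```

```text
12.65 [483.76  38.03 102.78] [179.99   0.    92.  ] F [-0.06  0.12  3.93] T [-0.021 -0.088 -0.004] w 44.3 ff 33.8 q7 -13.1
```

Request:
{"op": "servo_tool", "data": {
  "moves": [
    [[-0.2, 0, 0, -0.0001, 0], [-0.2, 0, 0, -0.0002, 0], [-0.2, 0, 0, -0.0003, 0], [-0.2, 0, 0, -0.0003, 0], [-0.2, 0, 0, -0.0003, 0], [-0.2, 0, 0, -0.0003, 0], [-0.2, 0, 0, -0.0003, 0], [-0.2, 0, 0, -0.0003, 0], [-0.2, 0, 0, -0.0003, 0], [-0.2, 0, 0, -0.0003, 0]]
  ]
}}

```text
t: 13.65
tool_pos: [483.7, 38.1, 103.1]
eef_rot: [180.0, 0.0, 92.0]
wrist_force: [0.4, 0.2, 4.5]
grip_width: 0.517
finger_force: 33.8
```

```bash
python3 st.py
```

```text
13.65 [483.73  38.06 103.08] [180.   0.  92.] F [0.41 0.17 4.52] T [ 0.023 -0.158 -0.015] w 44.0 ff 33.8 q7 -13.1
```

Request:
{"op": "servo_tool", "data": {
  "moves": [
    [[-0.2, 0, 0, -0.0001, 0], [-0.2, 0, 0, -0.0002, 0], [-0.2, 0, 0, -0.0003, 0], [-0.2, 0, 0, -0.0004, 0], [-0.2, 0, 0, -0.0004, 0], [-0.2, 0, 0, -0.0004, 0], [-0.2, 0, 0, -0.0004, 0], [-0.2, 0, 0, -0.0004, 0], [-0.2, 0, 0, -0.0004, 0], [-0.2, 0, 0, -0.0004, 0]]
  ]
}}

```text
t: 14.65
tool_pos: [483.7, 38.1, 103.5]
eef_rot: [180.0, 0.0, 92.0]
wrist_force: [1.1, -0.0, 3.1]
grip_width: 0.516
finger_force: 33.8
```

```bash
python3 st.py
```

```text
14.65 [483.71  38.05 103.47] [180.   0.  92.] F [ 1.13 -0.04  3.1 ] T [ 0.009 -0.27  -0.002] w 43.9 ff 33.8 q7 -13.1
```

Request:
{"op": "servo_tool", "data": {
  "moves": [
    [[-0.2, 0, 0, -0.0001, 0], [-0.2, 0, 0, -0.0002, 0], [-0.2, 0, 0, -0.0003, 0], [-0.2, 0, 0, -0.0004, 0], [-0.2, 0, 0, -0.0005, 0], [-0.2, 0, 0, -0.0005, 0], [-0.2, 0, 0, -0.0005, 0], [-0.2, 0, 0, -0.0005, 0], [-0.2, 0, 0, -0.0005, 0], [-0.2, 0, 0, -0.0005, 0]]
  ]
}}

```text
t: 15.65
tool_pos: [483.7, 38.1, 104.0]
eef_rot: [180.0, 0.0, 92.0]
wrist_force: [2.0, 0.2, 2.6]
grip_width: 0.517
finger_force: 33.7
```

```bash
python3 st.py
```

```text
15.65 [483.71  38.06 103.96] [180.   0.  92.] F [2.05 0.17 2.57] T [-0.036 -0.392 -0.012] w 43.9 ff 33.7 q7 -13.1
```

Request:
{"op": "servo_tool", "data": {
  "moves": [
    [[-0.2, 0, 0.0001, -0.0002, 0], [-0.2, 0, 0.0002, -0.0004, 0], [-0.2, 0, 0.0003, -0.0006, 0], [-0.2, 0, 0.0004, -0.0008, 0], [-0.2, 0, 0.0004, -0.001, 0], [-0.2, 0, 0.0004, -0.001, 0], [-0.2, 0, 0.0004, -0.001, 0], [-0.2, 0, 0.0004, -0.001, 0], [-0.2, 0, 0.0004, -0.001, 0], [-0.2, 0, 0.0004, -0.001, 0]]
  ]
}}

```text
t: 16.65
tool_pos: [483.9, 38.0, 104.9]
eef_rot: [-180.0, 0.0, 92.0]
wrist_force: [-2.2, -0.4, -1.8]
grip_width: 0.518
finger_force: 33.5
```

```bash
python3 st.py
```

```text
16.65 [483.94  37.99 104.92] [-1.7998e+02  1.0000e-02  9.2000e+01] F [-2.16 -0.41 -1.82] T [-0.021  0.13   0.022] w 44.0 ff 33.5 q7 -13.0
```

The force equals the cap's weight (1.4 N), 2.5 mm above the caught height, so it looks released. One more 2 mm check before the full lift.

Request:
{"op": "servo_tool", "data": {
  "moves": [
    [[-0.2, 0, -0.0001, -0.0002, 0], [-0.2, 0, -0.0002, -0.0004, 0], [-0.2, 0, -0.0002, -0.0007, 0], [-0.2, 0, -0.0002, -0.001, 0], [-0.2, 0, -0.0002, -0.0013, 0], [-0.2, 0, -0.0002, -0.0016, 0], [-0.2, 0, -0.0002, -0.002, 0], [-0.2, 0, -0.0002, -0.002, 0], [-0.2, 0, -0.0002, -0.002, 0], [-0.2, 0, -0.0002, -0.002, 0]]
  ]
}}

```text
t: 17.65
tool_pos: [483.9, 38.1, 107.0]
eef_rot: [180.0, 0.0, 92.0]
wrist_force: [-0.7, -0.7, -1.2]
grip_width: 0.516
finger_force: 33.5
```

```bash
python3 st.py
```

```text
17.65 [483.92  38.06 106.98] [180.   0.  92.] F [-0.7  -0.68 -1.23] T [-0.074  0.125  0.004] w 43.9 ff 33.5 q7 -13.0
```

The cap is free. Lifting straight up, then carrying it over to the tray centre at about (546, -247).

Request:
{"op": "servo_tool", "data": {
  "moves": [
    [[-0.2, 0, 0, -0.004, 0], [-0.2, 0, 0, -0.01, 0], [-0.2, 0, 0, -0.018, 0], [-0.2, 0, 0, -0.028, 0], [-0.2, 0, 0, -0.04, 0], [-0.2, 0, 0, -0.052, 0], [-0.2, 0, 0, -0.062, 0], [-0.2, 0, 0, -0.07, 0], [-0.2, 0, 0, -0.075, 0], [-0.2, 0, 0, -0.075, 0]]
  ]
}}

```text
t: 18.65
tool_pos: [484.2, 38.1, 182.6]
eef_rot: [179.9, -0.0, 92.0]
wrist_force: [-0.2, 0.1, -1.1]
grip_width: 0.522
finger_force: 33.5
```

Request:
{"op": "servo_tool", "data": {
  "moves": [
    [[-0.2, -0.005, 0.001, 0, 0], [-0.2, -0.015, 0.003, 0, 0], [-0.2, -0.03, 0.006, 0, 0], [-0.2, -0.05, 0.009, 0, 0], [-0.2, -0.07, 0.013, 0, 0], [-0.2, -0.09, 0.016, 0, 0], [-0.2, -0.11, 0.02, 0, 0], [-0.2, -0.128, 0.023, 0, 0], [-0.2, -0.14, 0.025, 0, 0], [-0.2, -0.144, 0.026, 0, 0]]
  ]
}}

```text
t: 19.65
tool_pos: [514.8, -106.8, 181.6]
eef_rot: [-180.0, 0.0, 91.9]
wrist_force: [-0.4, 0.3, -1.0]
grip_width: 0.52
finger_force: 33.5
```

Request:
{"op": "servo_tool", "data": {
  "moves": [
    [[-0.2, -0.005, 0.001, 0, 0], [-0.2, -0.015, 0.003, 0, 0], [-0.2, -0.03, 0.006, 0, 0], [-0.2, -0.05, 0.009, 0, 0], [-0.2, -0.07, 0.013, 0, 0], [-0.2, -0.09, 0.016, 0, 0], [-0.2, -0.11, 0.02, 0, 0], [-0.2, -0.128, 0.023, 0, 0], [-0.2, -0.14, 0.025, 0, 0], [-0.2, -0.143, 0.026, 0, 0]]
  ]
}}

```text
t: 20.65
tool_pos: [545.8, -248.8, 181.8]
eef_rot: [-180.0, 0.0, 91.9]
wrist_force: [0.7, 0.8, -1.0]
grip_width: 0.519
finger_force: 33.5
```

```bash
python3 st.py
python3 - <<'E'
from cell import *
from h import *
import pickle
fs=grab_frame("side");fc=grab_frame("scene");fw=grab_frame("wrist")
P=proj(fs,[[546,-247,60]])[0].astype(int);Q=proj(fc,[[546,-247,60]])[0].astype(int);print(P,Q)
cr=lambda f,p:cv2.resize(f["pixels"][max(p[1]-75,0):max(p[1]-75,0)+150,p[0]-65:p[0]+65],(346,400),interpolation=2)
cv2.imwrite("pics/c5.png",np.hstack([cr(fs,P),cr(fc,Q)])[:,:,::-1])
E
```

```text
20.65 [ 545.84 -248.79  181.84] [-1.7999e+02  3.0000e-02  9.1890e+01] F [ 0.68  0.84 -1.04] T [-0.01   0.011 -0.052] w 44.1 ff 33.5 q7 19.7
[274 156] [166 206]
```

View pics/c5.png

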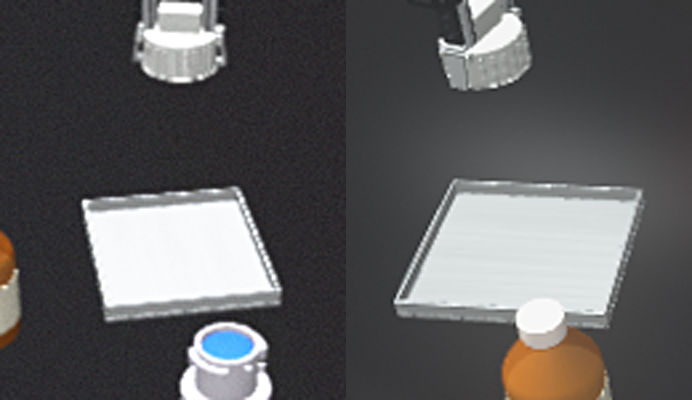

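The picture shows the cap upright in the fingers (side crop 180,45), the bucket open beneath (230,345), and the whole tray visible. I'll refine the tray centre from its corners.

Run:
```python
from h import *
import pickle
F=pickle.load(open("f0.pkl","rb"));s,d=F["scene"],F["side"]
A=[plane(d,(209+u/2.66,81+v/2.667),16)[:2] for u,v in[(83,203),(237,188),(280,292),(106,306)]]
B=[plane(s,(101+(u-346)/2.66,131+v/2.667),16)[:2] for u,v in[(455,182),(642,190),(607,312),(397,302)]]
for X in(A,B):print(np.round(X).tolist(),np.mean(X,0).round(1))
print("bottle",plane(s,(182,297),0),plane(d,(199,205),5), "cap top",tri([s,d],[(174,247),(197,159)]))
```

```text
[[638.0, -307.0], [496.0, -352.0], [448.0, -186.0], [592.0, -149.0]] [ 543.6 -248.4]
[[503.0, -348.0], [455.0, -189.0], [594.0, -147.0], [644.0, -307.0]] [ 549.1 -247.7]
bottle [ 705.95924927 -125.76482758    0.        ] [ 697.81356267 -116.13575937    5.        ] cap top (array([ 693.43375024, -126.88869456,  119.45779969]), [np.float64(2.1431094695806916), np.float64(2.1431094695807675)])
```

Request:
{"op": "servo_tool", "data": {
  "moves": [
    [[-0.2, 0, 0, 0.005, 0], [-0.2, 0, 0, 0.015, 0], [-0.2, 0, 0, 0.03, 0], [-0.2, 0, 0, 0.05, 0], [-0.2, 0, 0, 0.07, 0], [-0.2, 0, 0, 0.09, 0], [-0.2, 0, 0, 0.11, 0], [-0.2, 0, 0, 0.125, 0], [-0.2, 0, 0, 0.135, 0], [-0.2, 0, 0, 0.14, 0]]
  ]
}}

```text
t: 21.8
tool_pos: [545.4, -246.3, 40.7]
eef_rot: [-179.9, -0.0, 92.0]
wrist_force: [-0.4, -0.7, -0.9]
grip_width: 0.517
finger_force: 33.5
```

Request:
{"op": "servo_tool", "data": {
  "moves": [
    [[-0.2, 0, 0, 0.004, 0], [-0.2, 0, 0, 0.008, 0], [-0.2, 0, 0, 0.014, 0], [-0.2, 0, 0, 0.02, 0], [-0.2, 0, 0, 0.026, 0], [-0.2, 0, 0, 0.032, 0], [-0.2, 0, 0, 0.036, 0], [-0.2, 0, 0, 0.039, 0], [-0.2, 0, 0, 0.041, 0], [-0.2, 0, 0, 0.042, 0]]
  ]
}}

```text
t: 22.8
tool_pos: [545.9, -247.0, -0.2]
eef_rot: [-180.0, 0.0, 92.0]
wrist_force: [0.2, -0.0, -1.2]
grip_width: 0.514
finger_force: 33.5
```

```bash
python3 st.py
```

```text
22.8 [ 5.4590e+02 -2.4697e+02 -1.8000e-01] [-180.    0.   92.] F [ 0.2  -0.04 -1.23] T [ 0.022 -0.033 -0.018] w 43.7 ff 33.5 q7 18.4
```

Request:
{"op": "servo_tool", "data": {
  "moves": [
    [[-0.2, 0, 0, 0.001, 0], [-0.2, 0, 0, 0.002, 0], [-0.2, 0, 0, 0.003, 0], [-0.2, 0, 0, 0.0035, 0], [-0.2, 0, 0, 0.004, 0], [-0.2, 0, 0, 0.0045, 0], [-0.2, 0, 0, 0.0045, 0], [-0.2, 0, 0, 0.0045, 0], [-0.2, 0, 0, 0.0045, 0], [-0.2, 0, 0, 0.0045, 0]]
  ]
}}

```text
t: 23.8
tool_pos: [545.9, -247.0, -4.5]
eef_rot: [180.0, 0.0, 92.0]
wrist_force: [0.8, -1.2, -1.6]
grip_width: 0.517
finger_force: 33.5
```

```bash
python3 st.py
```

```text
23.8 [ 545.9  -246.96   -4.51] [180.   0.  92.] F [ 0.78 -1.2  -1.62] T [-0.021 -0.03   0.033] w 44.0 ff 33.5 q7 18.4
```

Request:
{"op": "servo_tool", "data": {
  "moves": [
    [[-0.2, 0, 0, 0.0002, 0], [-0.2, 0, 0, 0.0004, 0], [-0.2, 0, 0, 0.0006, 0], [-0.2, 0, 0, 0.0008, 0], [-0.2, 0, 0, 0.001, 0], [-0.2, 0, 0, 0.001, 0], [-0.2, 0, 0, 0.001, 0], [-0.2, 0, 0, 0.001, 0], [-0.2, 0, 0, 0.001, 0], [-0.2, 0, 0, 0.001, 0]]
  ]
}}

```text
t: 24.8
tool_pos: [545.9, -247.0, -5.5]
eef_rot: [-180.0, 0.0, 92.0]
wrist_force: [-0.2, -0.0, -1.3]
grip_width: 0.519
finger_force: 33.5
```

```bash
python3 st.py
```

```text
24.8 [ 545.87 -246.97   -5.5 ] [-180.    0.   92.] F [-0.23 -0.   -1.29] T [ 0.01  -0.043 -0.025] w 44.1 ff 33.5 q7 18.4
```

Request:
{"op": "servo_tool", "data": {
  "moves": [
    [[-0.2, 0, 0, 0.0002, 0], [-0.2, 0, 0, 0.0004, 0], [-0.2, 0, 0, 0.0006, 0], [-0.2, 0, 0, 0.0008, 0], [-0.2, 0, 0, 0.001, 0], [-0.2, 0, 0, 0.001, 0], [-0.2, 0, 0, 0.001, 0], [-0.2, 0, 0, 0.001, 0], [-0.2, 0, 0, 0.001, 0], [-0.2, 0, 0, 0.001, 0]]
  ]
}}

```text
t: 25.8
tool_pos: [545.9, -247.0, -6.5]
eef_rot: [180.0, 0.0, 92.0]
wrist_force: [-0.1, -0.1, -0.5]
grip_width: 0.517
finger_force: 33.5
```

```bash
python3 st.py
```

```text
25.8 [ 545.93 -246.99   -6.47] [1.8e+02 1.0e-02 9.2e+01] F [-0.13 -0.06 -0.54] T [ 0.008  0.108 -0.011] w 44.0 ff 33.5 q7 18.4
```

Request:
{"op": "servo_tool", "data": {
  "moves": [
    [[-0.2, 0, 0, 0.0001, 0], [-0.2, 0, 0, 0.0002, 0], [-0.2, 0, 0, 0.0003, 0], [-0.2, 0, 0, 0.0004, 0], [-0.2, 0, 0, 0.0005, 0], [-0.2, 0, 0, 0.0006, 0], [-0.2, 0, 0, 0.0006, 0], [-0.2, 0, 0, 0.0006, 0], [-0.2, 0, 0, 0.0006, 0], [-0.2, 0, 0, 0.0006, 0]]
  ]
}}

```text
t: 26.8
tool_pos: [545.9, -247.0, -6.6]
eef_rot: [180.0, 0.0, 92.0]
wrist_force: [-2.5, 0.1, 8.3]
grip_width: 0.515
finger_force: 33.7
```

```bash
python3 st.py
```

```text
26.8 [ 545.95 -247.02   -6.56] [1.7998e+02 1.0000e-02 9.2000e+01] F [-2.53  0.12  8.3 ] T [0.117 0.458 0.1  ] w 43.8 ff 33.7 q7 18.4
```

The cap is on the floor (8 N). Easing 0.3 mm, opening gradually, then rising.

Request:
{"op": "servo_tool", "data": {
  "moves": [
    [[-0.2, 0, 0, -0.0002, 0], [-0.2, 0, 0, -0.0003, 0], [0.05, 0, 0, -0.0003, 0], [0.1, 0, 0, -0.0003, 0], [0.2, 0, 0, -0.0003, 0], [0.3, 0, 0, -0.0003, 0], [0.4, 0, 0, -0.0003, 0], [0.6, 0, 0, -0.0003, 0], [0.8, 0, 0, -0.0003, 0], [0.9, 0, 0, -0.0003, 0]]
  ]
}}

```text
t: 27.8
tool_pos: [545.9, -247.0, -6.8]
eef_rot: [180.0, 0.0, 92.0]
wrist_force: [0.7, 0.0, 0.3]
grip_width: 0.952
finger_force: 0.0
```

Request:
{"op": "servo_tool", "data": {
  "moves": [
    [[0.9, 0, 0, 0, 0], [0.9, 0, 0, 0, 0], [0.9, 0, 0, -0.005, 0], [0.9, 0, 0, -0.015, 0], [0.9, 0, 0, -0.03, 0], [0.9, 0, 0, -0.05, 0], [0.9, 0, 0, -0.075, 0], [0.9, 0, 0, -0.1, 0], [0.9, 0, 0, -0.12, 0], [0.9, 0, 0, -0.13, 0]]
  ]
}}

```text
t: 28.8
tool_pos: [546.8, -247.4, 126.4]
eef_rot: [179.8, 0.1, 92.0]
wrist_force: [-0.0, -1.2, 0.0]
grip_width: 0.953
finger_force: 0.0
```

```bash
python3 st.py
python3 - <<'E'
from cell import *
from h import *
f=grab_frame("wrist");d=grab_frame("side");s=grab_frame("scene")
a=np.radians(2);c=np.array([546,-247,0])
# expected projections and ribbed/grey pixels: compare saturation/brightness against tray-only early frame
import pickle
F=pickle.load(open("f0.pkl","rb"))
for n,g in(("side",d),("scene",s)):
    D=cv2.absdiff(cv2.cvtColor(g["pixels"],7),cv2.cvtColor(F[n]["pixels"],7))>35
    q=proj(g,[c+[0,0,3],c+[0,0,33],c+[0,0,67]]);x,y=q[1].astype(int)
    m=D[y-40:y+30,x-40:x+40].astype(np.uint8)
    N,_,st,ce=cv2.connectedComponentsWithStats(m)
    print(n,q.round().tolist(),[(st[i].tolist(),(ce[i]+[x-40,y-40]).round().tolist()) for i in range(1,N) if st[i,4]>30])
E
```

```text
28.8 [ 546.78 -247.39  126.38] [1.798e+02 8.000e-02 9.199e+01] F [-0.   -1.2   0.02] T [ 0.038  0.003 -0.001] w 81.0 ff 0.0 q7 19.2
side [[274.0, 177.0], [274.0, 167.0], [274.0, 154.0]] [([30, 32, 19, 11, 97], [273.0, 164.0]), ([27, 43, 28, 15, 234], [275.0, 177.0]), ([44, 59, 27, 11, 96], [288.0, 192.0])]
scene [[170.0, 226.0], [168.0, 216.0], [165.0, 204.0]] [([69, 8, 11, 10, 57], [203.0, 188.0]), ([40, 20, 9, 7, 40], [172.0, 198.0]), ([58, 25, 22, 39, 682], [197.0, 217.0]), ([27, 30, 27, 18, 166], [167.0, 214.0]), ([28, 40, 29, 21, 258], [171.0, 228.0])]
```

Both views show the cap upright at its predicted place in the tray: the skirt blob is 28 px wide at side (275,177), with the hub above it. The hand is clear, so I'm handing the job in.

```bash
python3 -c "
from cell import *
print(job_done())"
```

```text
the job is handed in; nothing more can be done
None
```

The job is handed in: the bucket is open and the cap stands skirt down in the steel tray, released by feel after about 12° of squeezed turn; one brief upward pull of about 6 N on the caught cap, while easing off the seal, was backed off at once.

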